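# Hold the check weight ready over the balance pan

## Task

Slide the balance's glass top door all the way back to its stop, then pick up the 500 g check weight (the middle-sized of the three knobbed steel weights on the mat) and bring it in over the glass of the draft shield. The balance is still taking its zero, so do not set the weight down: finish while holding it upright and still, centred over the pan with its foot about 1 cm above it. The weight must not touch any part of the balance, nothing may touch the pan, and the other two weights and the jar stay where they stand.

Things in the scene. Friction and masses are not known exactly. Their poses are not given: they have to be found in the camera images.
- balance: Laboratory balance, cream, 210 wide, fixed, on the left or right of the bench. Origin on the bench top under the centre of the pan; x to its rear, z up. It reaches 200 mm to -x (sloping console at the front, at most 75 high) and 208 mm to +x. Two rails, the tracks of the top door, run at y = +-98 mm from the shield back to x = 204 mm, tops 165 mm above the bench.
- shield_top (a point): Centre of the open top of the balance's draft shield: four upright panes of 4 mm glass in a cream frame, which surround the pan. Inside it measures 192 (x) x 186 (y) mm; this point is level with the top of the frame, 165 mm above the bench and 10 mm behind the pan's centre; axes as the balance's. The glass top door covers it.
- door (a joint): Travel of the glass top door in m: 0 = closed, 0.155 = fully back at its stop. It slides along the balance's +x with about 2 N of friction and stays where left; it starts 0 to 30 mm open. Door 200 (x) x 184 x 5 mm thick, upper face 171 mm above the bench; fully back, its front edge lies 65 mm behind the pan's centre.
- door_grip (a point): Centre of the black grip bar on the top door: 12 mm along the slide (x) x 50 mm across (y) x 22 mm high; its top is 11 mm above this point, the door's glass 11 mm below. Axes as the balance's: x is the opening direction. At door = 0 it lies at x = -60 mm, y = 0, 182 mm above the bench in the balance's frame; it moves with the door.
- pan: Round steel weighing pan, 90 mm across, inside the draft shield. Origin at the centre of its upper face, 90 mm above the bench (75 mm below the top of the shield's frame); z up.
- w500_mid (a point): The 500 g check weight: polished steel cylinder 38 mm in diameter and 48 mm tall with a neck and a 21 mm wide knob on top, 68 mm tall in all, 0.5 kg; stands loose on the mat. This point is on its axis, half-way up, 34 mm above its foot; z is its axis.
- w500: The same 500 g weight; origin at the centre of its foot, z along its axis.
- w200_mid (a point): The 200 g weight, the same shape but smaller: 28 mm in diameter, cylinder 37 tall, 52 mm tall in all; stands on the mat. Point on its axis 26 mm above its foot. To be left alone.
- w1000_mid (a point): The 1 kg weight, the same shape but larger: 48 mm in diameter, cylinder 64 tall, 88 mm tall in all; stands on the mat. Point on its axis 44 mm above its foot. To be left alone.
- mat: Dark blue rubber mat, 265 (x) x 95 (y) x 5 mm thick, fixed, on the other side of the bench from the balance. The three weights stand on it in one row along its x axis, 85 mm apart, in any order. Origin at the centre of its underside.
- jar_mid (a point): Closed translucent jar with a white lid, 56 mm in diameter, 85 mm tall, standing on the bench between mat and balance. Point on its axis half-way up. To be left alone.
Things that resemble listed ones, but are neither listed nor needed, are in the scene too. Leave any orange, purple or yellow look-alike of the w500 alone.

How it is judged:
By the outcome, as a careful person would: the job done as asked, in the order asked, and still so for the second after the job is handed in, while the arm keeps its last pose, push and grip.
It also fails if it takes over 64 s, if anything falls off the work surface, if the arm or the gripper's body presses on something with over 40 N, if the wrist force passes 120 N, or if a joint passes its speed limit or range.

## Robot

A 6-joint arm with a two-finger parallel gripper is mounted at the origin on the work surface. World frame = base frame: x ahead of the robot, y to its left, z up, the work surface at z = 0. Lengths are in m, angles in rad, forces in N, time in s.
With the tool pointing down it reaches from about 0.2 to 0.875 m from the base axis. Payload 3.4 kg.
Tool frame: the origin (TCP) lies between the finger pads; the fingertips stand 25 mm ahead of it and the grasp point (between the pads) lies 6 mm ahead of it (r.nose_length is the z of the fingertips in the tool frame, in m); z points along the fingers, y is the line along which they close (so a half turn about z gives the same grasp; the last joint's range is limited). The gripper opens to 94 mm and grips with 3 to 60 N. Pads are 16 mm wide; open, the fingers measure 119 mm over their backs; the gripper's body (75 mm by 177 mm) begins 78 mm behind the grasp point.
Start: joints at [-1.454, 0.276, 1.505, -0, 1.361, -0.121], TCP at [0.135, -0.559, 0.23] pointing down, gripper open.
Joint ranges: [-2.89, 2.89], [-0.75, 2.08], [0.22, 2.7], [-1.18, 4.32], [0.11, 2.71], [-2.7, 2.7]. Speed limits (rad/s): [2.57, 2.57, 3.14, 3.14, 3.14, 3.14].

## Interface

Orientations are given as a unit quaternion [w, x, y, z].
In Python, from plant import r, gripper_to, inverse_kinematics, vision, models, telemetry gives the robot as it stands. Calls block until the motion is done:
- r.move_to(position, orientation): joint-space move of the TCP to a pose.
- r.move_l(position, rot=None, vel=0.15, guard=None): straight line of the TCP; rot=None keeps the orientation; vel is the mean speed in m/s. With guard (N) it stops when the force on the tool has changed by that much, and returns True; else False.
- r.movej(angles): joint-space move.
- gripper_to(opening, f_grip=None): finger opening in m; f_grip is the grip in N (None keeps the last); returns when the fingers have stopped.
- r.hold(seconds).
- inverse_kinematics(position, orientation): joint angles nearest the present ones, or None.
- vision.snapshot(name): name is "side" or "top" or "wrist"; returns the picture (480x640x3 uint8, red, green, blue); there is no depth.
- vision.get_calibration(name): a dict with "fx", "fy", "cx", "cy" (pixels), "D" ([k1, k2, p1, p2, k3] as OpenCV has them; the pictures are not rectified), "position" and "orientation" of the camera in the world. Camera axes: x right, y down, z forward; pixel columns grow to the right and rows downward; lengths in m; the calibration is good to about 2 mm. A picture is of the moment at which its call begins: read the wrist's pose just before it. get_calibration takes no time and is no camera call; for the wrist camera it gives the pose at the moment of the call.
A pose or a line that the arm cannot do raises r.PlanningError and nothing moves.
- r.sign_off(): hands the job in; it is judged then, once.
Trained networks look in the newest picture that a camera, given by its name, has taken for a name from the list of things; names that differ only in an ending like _2 or _b are one class to them, and where a whole thing is asked for, a point or a joint stands for the part that bears it (a point fixed in the world has none). Each returns a list of dicts, best first, with "score" (0 to 1); they miss things now and then, are a little off and sometimes report something else, mostly with a low value. They report only what shows in the picture. A call takes as long as a camera call. They do not tell look-alikes from the thing itself.
- models.boxes_of(thing, camera): "at" ([x, y, z] in m, in world coordinates, good to about 4 mm: the middle of the surface that is visible of it).
- models.regions_of(thing, camera): "pixels" (480x640 bool, what is visible of it).
- models.mark_of(thing, camera): "at" ([x, y, z] in m, in world coordinates, good to about 4 mm: a listed point, or the origin of a listed thing).
Readings, each from a call of its own:
- telemetry.current_t(): time.
- telemetry.current_joints(): joint angles.
- telemetry.current_dq(): joint speeds.
- telemetry.current_joint_efforts(): joint torques, N m.
- telemetry.current_ee_pos(): TCP position.
- telemetry.current_tool_rot(): TCP orientation.
- telemetry.current_wrist_force(): force on the tool from outside, world axes, zero at the start.
- telemetry.current_torque(): the same for the moment, N m.
- telemetry.current_opening(): finger opening in m.
- telemetry.current_finger_force(): force on a finger pad.
Only numpy, scipy, OpenCV 4.12 (cv2) and the standard library are available. Lean on these libraries where they do the work, as an engineer would, in place of code of your own. Each camera call takes 0.05 s, during which the arm holds its last target. There are 200 camera calls.

## Working session

There is one attempt and no reset: what is moved stays moved. The work goes in short steps, each a Python script; the robot and the scene stay as the last script left them, time stands still between calls to the robot, and variables do not carry over. Pictures are saved under pics/ and viewed, at most 10 in all, crops included, and the job is handed in when it is done.

```bash
ls; mkdir -p pics
python3 - <<'E'
from plant import r, vision, models, telemetry
import cv2
for c in ("top","side"):
    im=vision.snapshot(c); cv2.imwrite(f"pics/{c}0.png",im[:,:,::-1])
    k=vision.get_calibration(c); print(c,k)
    for t in ("w500_mid","w200_mid","w1000_mid","jar_mid","door_grip","shield_top","pan","balance","mat"):
        print(c,t,[(round(d["score"],2),[round(float(x),3) for x in d["at"]]) for d in models.mark_of(t,c)][:5])
E
```

```text
pics
top {'fx': 528.9931921982337, 'fy': 528.9931921982337, 'cx': 316.65113645901596, 'cy': 235.53236015998667, 'D': array([-0.15357366,  0.        ,  0.        ,  0.        ,  0.        ]), 'position': array([ 0.41695103, -0.02014912,  0.89330771]), 'orientation': array([ 0.04085097, -0.69920943,  0.71359084, -0.01501582])}
top w500_mid [(0.95, [0.381, 0.104, 0.034]), (0.85, [0.46, 0.106, 0.033]), (0.76, [0.327, 0.224, 0.035]), (0.74, [0.436, 0.209, 0.036])]
top w200_mid [(0.6, [0.518, 0.225, 0.033])]
top w1000_mid [(0.81, [0.609, 0.234, 0.053])]
top jar_mid [(0.84, [0.541, -0.004, 0.044])]
top door_grip [(0.72, [0.435, 0.208, 0.01]), (0.71, [0.496, -0.187, 0.178])]
top shield_top [(0.86, [0.537, -0.187, 0.166])]
top pan [(0.68, [0.519, 0.226, -0.0])]
top balance []
top mat [(0.89, [0.521, 0.226, 0.004])]
side {'fx': 569.6562966168725, 'fy': 569.6562966168725, 'cx': 311.43929425590363, 'cy': 237.947861669051, 'D': array([-0.09785138,  0.        ,  0.        ,  0.        ,  0.        ]), 'position': array([0.41313741, 0.68597085, 0.60472616]), 'orientation': array([ 0.02541568, -0.0251768 ,  0.88356015, -0.46694928])}
side w500_mid [(0.8, [0.33, 0.222, 0.034]), (0.67, [0.372, 0.108, 0.032]), (0.66, [0.44, 0.207, 0.04])]
side w200_mid [(0.81, [0.519, 0.224, 0.033])]
side w1000_mid [(0.92, [0.604, 0.232, 0.05])]
side jar_mid [(0.64, [0.542, -0.004, 0.039])]
side door_grip [(0.72, [0.5, -0.184, 0.181])]
side shield_top [(0.79, [0.535, -0.184, 0.167])]
side pan []
side balance [(0.75, [0.529, -0.187, -0.001])]
side mat [(0.6, [0.521, 0.226, 0.0])]
```

View pics/top0.png

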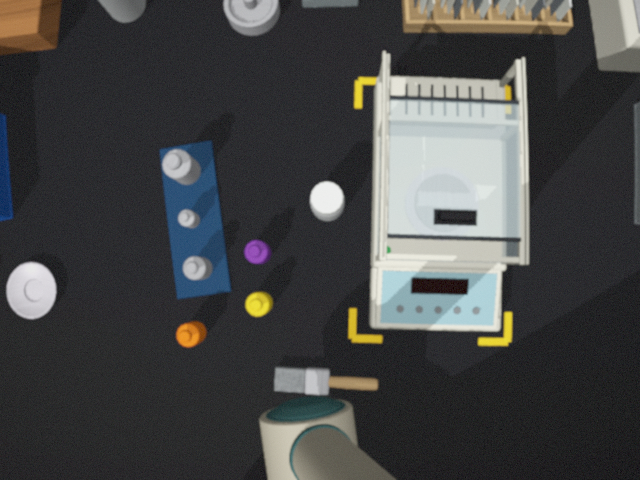

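View pics/side0.png

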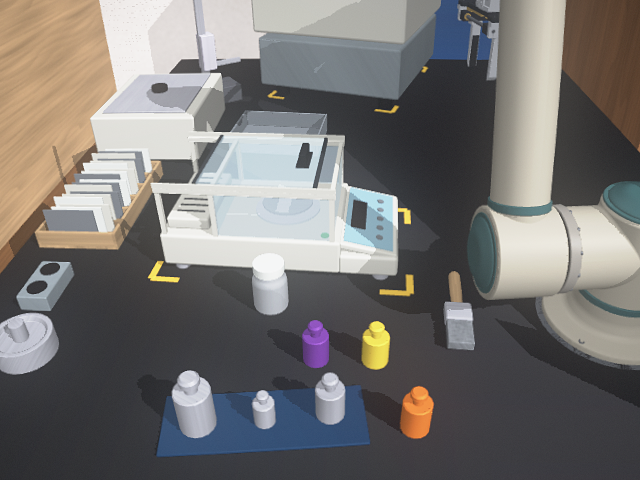

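Top view: the mat is at left (195,220) and holds three bare-steel weights: large (180,165), small (188,218) and middle (197,267). The balance is at right, with its grip bar at (455,217) and the jar at (327,200).
Candidates for w500: steel (197,267), purple (256,251), yellow (259,304), orange (190,334). I choose the steel one on the mat. Next come a close crop to check it and the yaw estimates.

```bash
cat > h.py <<'E'
import numpy as np, cv2
from scipy.spatial.transform import Rotation as R
from plant import r, gripper_to, inverse_kinematics, vision, models, telemetry
def px2w(uv,z,cal):
    K=np.array([[cal["fx"],0,cal["cx"]],[0,cal["fy"],cal["cy"]],[0,0,1]])
    n=cv2.undistortPoints(np.array(uv,float).reshape(-1,1,2),K,np.asarray(cal["D"])).reshape(-1,2)
    q=cal["orientation"]; d=np.c_[n,np.ones(len(n))]@R.from_quat([q[1],q[2],q[3],q[0]]).as_matrix().T
    p=np.asarray(cal["position"]); return p+d*((z-p[2])/d[:,2])[:,None]
def down(a):
    "tool pointing down, tool y (closing line) at world angle a"
    y=np.array([np.cos(a),np.sin(a),0]); z=np.array([0,0,-1.]); x=np.cross(y,z)
    q=R.from_matrix(np.c_[x,y,z]).as_quat(); return np.array([q[3],*q[:3]])
def pick(p,a):
    "whichever half turn keeps the joints nearest"
    j=telemetry.current_joints(); best=None
    for k in (0,np.pi):
        s=inverse_kinematics(p,down(a+k))
        if s is not None:
            c=np.abs(np.array(s)-j).max()
            if best is None or c<best[0]: best=(c,down(a+k),s)
    return best
E
python3 - <<'E'
from h import *
im=cv2.imread("pics/side0.png"); cv2.imwrite("pics/crop.png",cv2.resize(im[330:470,150:450],None,fx=2.5,fy=2.5))
c=vision.get_calibration("top")
g=cv2.cvtColor(cv2.imread("pics/top0.png"),cv2.COLOR_BGR2GRAY)
for t,z in (("door_grip",.193),("mat",.005)):
  for d in models.regions_of(t,"side" if 0 else "top") if 0 else []: pass
vision.snapshot("top")
for d in models.regions_of("door_grip","top")[:2]:
    v,u=np.nonzero(d["pixels"]); w=px2w(np.c_[u,v],.193,c); m=w.mean(0); e=np.linalg.svd((w-m)[:,:2],full_matrices=False)[2][0]
    print("grip",d["score"],len(u),u.mean(),v.mean(),m,np.degrees(np.arctan2(e[1],e[0])))
for d in models.regions_of("mat","top")[:1]:
    v,u=np.nonzero(d["pixels"]); w=px2w(np.c_[u,v],.005,c)
    print("mat",cv2.minAreaRect((w[:,:2]*1000).astype(np.float32)))
# hand-read lines
for n,a,b,z in (("left rail",(386,58),(376,258),.165),("right rail",(523,62),(524,260),.165),("front line",(388,236),(521,240),.168)):
    w=px2w([a,b],z,c); print(n,w.round(3).tolist(),np.degrees(np.arctan2(*(w[0]-w[1])[[1,0]])))
print([ (s,pick(np.array([.497,-.186,z]),s)[2]) for s in (0,) for z in (.188,.28)])
k=vision.get_calibration("wrist"); print(k["position"],k["orientation"],telemetry.current_t())
E
```

```text
grip 0.83 18623 453.71970144445044 168.6458143156312 [ 0.55971793 -0.18201551  0.193     ] 177.1208860842552
mat ((521.5668334960938, 222.2012481689453), (266.85894775390625, 96.3800048828125), 7.611520767211914)
left rail [[0.73, -0.099, 0.165], [0.442, -0.075, 0.165]] -4.759819398257749
right rail [[0.723, -0.301, 0.165], [0.434, -0.282, 0.165]] -3.702349234862784
front line [[0.472, -0.092, 0.168], [0.462, -0.278, 0.168]] 87.03064181014905
[(0, array([-4.89264078e-01,  2.37678146e-01,  1.66805289e+00, -4.44089210e-16,
        1.23586161e+00, -4.89264078e-01])), (0, array([-4.89264078e-01,  1.84148598e-01,  1.50699313e+00, -4.44089210e-16,
        1.45045092e+00, -4.89264078e-01]))]
[ 0.21187357 -0.54170445  0.38457231] [ 0.10713828  0.77847624 -0.61260045 -0.0849519 ] 1.15
```

View pics/crop.png

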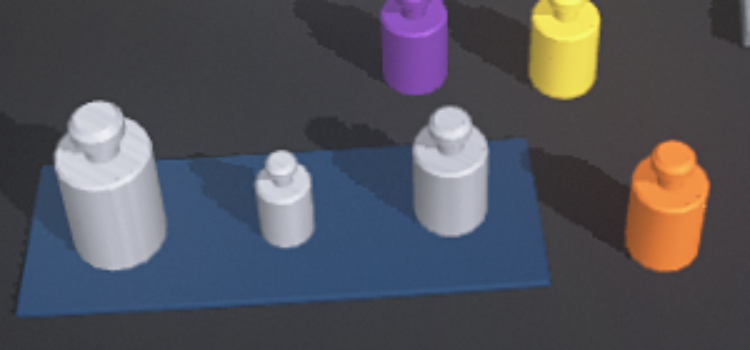

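The crop shows the middle steel weight at (450,170). It is bare steel and clearly between the other two in size, so the choice holds. Next I move above the door grip and look.

Run:
```python
from h import *
yaw=np.radians(-3.6)
p=np.array([.46,-.186,.31]); b=pick(p,yaw); r.movej(b[2]); gripper_to(.04)
k=vision.get_calibration("wrist"); im=vision.snapshot("wrist"); cv2.imwrite("pics/w1.png",im[:,:,::-1])
for t in ("door_grip","shield_top","pan"):
    print(t,[(round(d["score"],2),np.round(d["at"],4).tolist()) for d in models.mark_of(t,"wrist")][:3])
print(k, telemetry.current_ee_pos(),telemetry.current_joints(),telemetry.current_t())
```

```text
door_grip [(0.77, [0.4964, -0.1856, 0.1873])]
shield_top [(0.77, [0.5377, -0.1832, 0.1677])]
pan []
{'fx': 404.6392080505341, 'fy': 404.6392080505341, 'cx': 327.30525996974177, 'cy': 240.2200043486039, 'D': array([-0.09106912,  0.        ,  0.        ,  0.        ,  0.        ]), 'position': array([ 0.4649793 , -0.10889719,  0.46408785]), 'orientation': array([ 0.13575898,  0.99023585, -0.03127303, -0.00494626])} [ 0.46001316 -0.1859978   0.31000208] [-5.24538012e-01  1.19114922e-01  1.51446305e+00 -2.94732110e-05
  1.50799622e+00 -4.61778850e-01] 4.1167
```

View pics/w1.png

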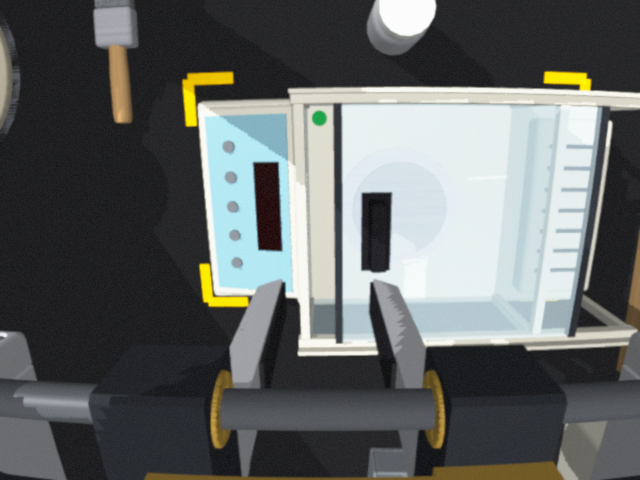

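The wrist view shows the bar at (362–391, 193–270), with its top face around (380,237). The door's front edge runs down u≈338, and the fingers are at the bottom. Now I compute the bar position and yaw from these.

Run:
```python
from h import *
k=vision.get_calibration("wrist")
f=lambda uv,z: px2w(uv,z,k)[:, :2].round(4)
w=f([(338,106),(338,341)],.170); print("door front",w.tolist(),np.degrees(np.arctan2(*(w[0]-w[1])))*-1)
print("bar top", f([(370,202),(389,202),(370,270),(389,270)],.193).tolist())
w=f([(291,92),(639,98)],.165); print("rail+",w.tolist(),np.degrees(np.arctan2(*(w[1]-w[0])[::-1])))
w=f([(300,350),(639,343)],.165); print("rail-",w.tolist(),np.degrees(np.arctan2(*(w[1]-w[0])[::-1])))
g=cv2.imread("pics/w1.png",0)[190:275,355:395]; print(g[40,::2],g[::4,25])
```

```text
door front [[0.473, -0.0944], [0.4627, -0.2767]] -3.23378912705811
bar top [[0.4905, -0.1594], [0.5034, -0.1602], [0.4887, -0.2084], [0.5023, -0.2092]]
rail+ [[0.4406, -0.0825], [0.6997, -0.0965]] -3.092866221844611
rail- [[0.4304, -0.2861], [0.7306, -0.3047]] -3.545439478424257
[232 226 220 134  40  30  37  22  23  23  28  22  33  25  25  28  31  62
 185 225] [221  32  25  20  26  36  31  26  31  33  25  24  29  28  37  37  38  39
  40  37  43 236]
```

Run:
```python
from h import *
yaw=np.radians(-3.3); ex=np.array([np.cos(yaw),np.sin(yaw),0])
p=np.array([.4963,-.1845,.24]); b=pick(p,yaw); r.move_to(p,b[1])
p[2]=.2; print("touch",r.move_l(p,vel=.08,guard=8))
gripper_to(0,10); print("open",telemetry.current_opening(),telemetry.current_ee_pos(),telemetry.current_wrist_force())
hit=r.move_l(p+ex*.140,vel=.07,guard=10)
q=telemetry.current_ee_pos(); print("stop",hit,q,np.dot(q-p,ex),telemetry.current_wrist_force(),telemetry.current_finger_force(),telemetry.current_t())
```

```text
touch False
open 0.01172462762034781 [ 0.49636931 -0.18452869  0.20019255] [-1.07863337 -0.79729205  1.56802687]
stop True [ 0.62339599 -0.19087468  0.20009051] 0.1272521911438558 [-1.11847515 -0.42181461  3.64122924] 10.004338324069977 7.35
```

Run:
```python
from h import *
yaw=np.radians(-3.3); ex=np.array([np.cos(yaw),np.sin(yaw),0])
a=telemetry.current_ee_pos(); hit=r.move_l(a+ex*.012,vel=.03,guard=12)
q=telemetry.current_ee_pos(); print("again",hit,np.dot(q-a,ex),telemetry.current_wrist_force())
r.hold(.2); q=telemetry.current_ee_pos(); print(q,telemetry.current_wrist_force())
gripper_to(.04); q=telemetry.current_ee_pos(); r.move_l(q+[0,0,.11],vel=.2)
for c in ("top","wrist"):
    vision.snapshot(c); print([(c,t,round(d["score"],2),np.round(d["at"],4).tolist()) for t in ("door_grip","shield_top","pan") for d in models.mark_of(t,c)[:1]])
print("pan est",q-.095*ex,telemetry.current_t())
```

```text
again True 0.00017977004164518816 [-0.14527305 -0.15460559  3.50571419]
[ 0.62353814 -0.19087273  0.20001695] [ 0.63287946 -0.47226574  2.56910392]
[('top', 'shield_top', 0.69, [0.4362, 0.2058, 0.0382])]
[('wrist', 'door_grip', 0.88, [0.6239, -0.1933, 0.1844]), ('wrist', 'shield_top', 0.57, [0.538, -0.1846, 0.167]), ('wrist', 'pan', 0.91, [0.528, -0.1883, 0.0954])]
pan est [ 0.52747571 -0.18522694  0.19998955] 9.5833
```

The door is at its stop. Now for the weight.

Run:
```python
from h import *
a=np.radians(7.6+90)
p=np.array([.437,.207,.25])
q=telemetry.current_ee_pos(); gripper_to(.075)
b=pick(p,a); r.movej(b[2])
im=vision.snapshot("wrist"); cv2.imwrite("pics/w2.png",im[:,:,::-1])
print([(t,round(d["score"],2),np.round(d["at"],4).tolist()) for t in ("w500_mid","w500","w200_mid") for d in models.mark_of(t,"wrist")[:3]])
np.save("cal.npy",vision.get_calibration("wrist"),allow_pickle=True)
print(telemetry.current_ee_pos(),telemetry.current_joints(),telemetry.current_t())
```

```text
[('w500_mid', 0.83, [0.4341, 0.2123, 0.038]), ('w500_mid', 0.76, [0.3793, 0.1087, 0.0334]), ('w500_mid', 0.6, [0.3272, 0.2231, 0.0351]), ('w500', 0.93, [0.3743, 0.1068, -0.0006]), ('w500', 0.86, [0.3273, 0.2182, 0.0033]), ('w500', 0.76, [0.4587, 0.1093, -0.0019]), ('w200_mid', 0.87, [0.5194, 0.2245, 0.0298])]
[0.4376587  0.20652794 0.24997441] [ 2.97080234e-01  1.26429730e-01  1.65263656e+00 -9.68294685e-05
  1.36243922e+00 -1.40502561e+00] 12.125
```

View pics/w2.png

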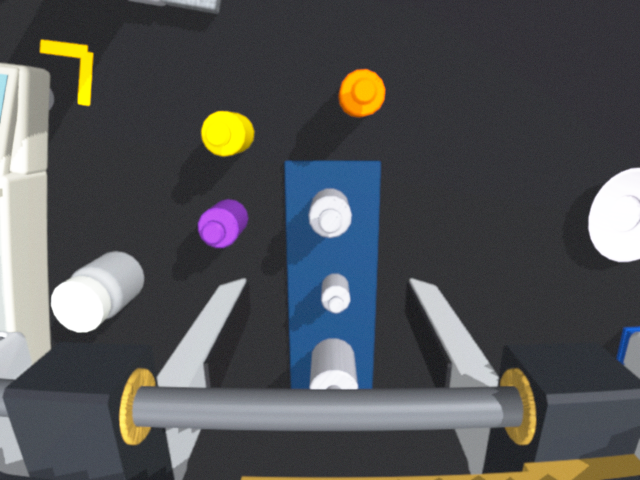

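The wrist view shows the steel 500 g weight at (330,213), with its knob at (331,220). The 200 g is at (335,295), the 1 kg at (334,365), and the coloured look-alikes are off the mat. I compute its position, grasp it and lift.

Run:
```python
from h import *
k=np.load("cal.npy",allow_pickle=True).item()
kn=px2w([(331,220)],.073,k)[0]; cy=px2w([(330,212)],.053,k)[0]; print(kn,cy)
c=(kn+cy)/2
if np.hypot(*(c[:2]-[.4355,.2095]))>.007: raise SystemExit("disagree")
b=pick(np.array([*c[:2],.15]),np.radians(97.6)); r.move_to(np.array([*c[:2],.15]),b[1])
z=.005+.030+.006
print("touch",r.move_l(np.array([*c[:2],z]),vel=.1,guard=6))
f0=telemetry.current_wrist_force()
gripper_to(.02,35)
print("open",telemetry.current_opening(),telemetry.current_ee_pos(),telemetry.current_finger_force(),telemetry.current_wrist_force()-f0)
r.move_l(np.array([*c[:2],z+.02]),vel=.05); r.hold(.2)
print(telemetry.current_opening(),telemetry.current_wrist_force()-f0,telemetry.current_torque(),telemetry.current_ee_pos(),telemetry.current_t())
```

```text
[0.43351651 0.20797299 0.073     ] [0.43090615 0.20692745 0.053     ]
touch False
open 0.03780602641509566 [0.43224545 0.20767928 0.04108917] 35.00021990330424 [-1.25981384  0.9402026  -0.16515585]
0.037584130012724586 [-0.73786849 -0.01818316 -5.5602155 ] [ 0.08131807 -0.10064462 -0.02749098] [0.43195605 0.20736731 0.06076934] 15.275
```

Run:
```python
from h import *
q=telemetry.current_ee_pos(); r.move_l(np.array([q[0],q[1],.265]),vel=.15)
p=np.array([.528,-.186,.265]); b=pick(p,np.radians(86.7)); print(b[2])
r.movej(b[2]); r.hold(.3)
for c in ("wrist","side","top"):
    im=vision.snapshot(c); cv2.imwrite(f"pics/{c}3.png",im[:,:,::-1])
    print(c,[(t,round(d["score"],2),np.round(d["at"],4).tolist()) for t in ("w500_mid","w500","pan","shield_top","door_grip") for d in models.mark_of(t,c) if d["at"][1]<0])
np.save("cal.npy",vision.get_calibration("wrist"),allow_pickle=True)
print(telemetry.current_ee_pos(),telemetry.current_opening(),telemetry.current_t())
a,s=(cv2.imread(f"pics/{c}3.png") for c in ("wrist","side")); 
cv2.imwrite("pics/both3.png",np.hstack([cv2.resize(x,(400,300)) for x in (a,s)]))
```

```text
[-4.62989921e-01  2.35603870e-01  1.47567707e+00 -4.44089210e-16
  1.43031171e+00 -1.97619038e+00]
wrist [('w500_mid', 0.72, [0.5289, -0.1877, -0.0008]), ('w500_mid', 0.71, [0.5306, -0.1881, 0.2593]), ('w500', 0.77, [0.5295, -0.1847, 0.2319]), ('pan', 0.86, [0.5299, -0.1878, 0.0913]), ('shield_top', 0.62, [0.5371, -0.1846, 0.1672])]
side [('w500_mid', 0.66, [0.5343, -0.1835, 0.2676]), ('w500', 0.85, [0.5307, -0.1813, 0.2234]), ('shield_top', 0.72, [0.5389, -0.1855, 0.1672]), ('door_grip', 0.63, [0.6257, -0.1873, 0.1786])]
top [('pan', 0.95, [0.5342, -0.1903, 0.0898]), ('shield_top', 0.58, [0.5357, -0.1846, 0.1644]), ('door_grip', 0.79, [0.624, -0.1926, 0.1799])]
[ 0.52799834 -0.1860326   0.2650028 ] 0.037505840672306216 19.4833
```

View pics/wrist3.png

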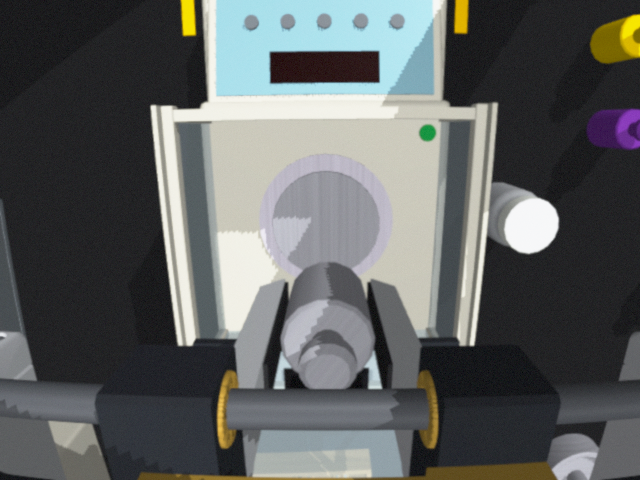

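View pics/side3.png

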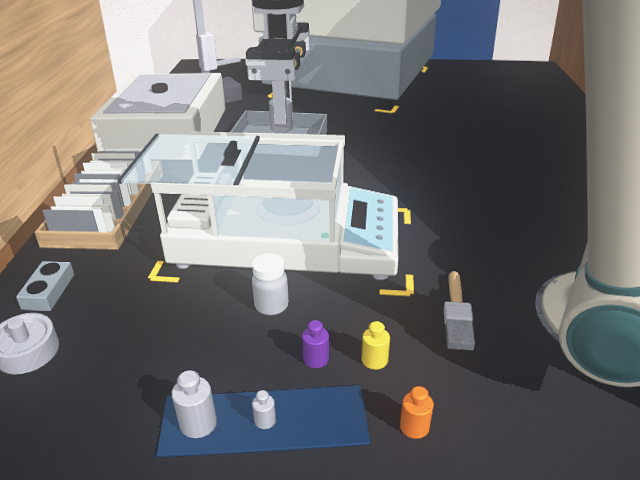

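The wrist view shows the held weight with its knob at (328,362) and the front edge of its foot at (328,263). The open shield and the bare pan are at (326,223). The side view shows the door fully back and the weight hanging upright at (281,108) above the opening. Next I check the offset and tilt.

Run:
```python
from h import *
k=np.load("cal.npy",allow_pickle=True).item(); f=.265-.036
print("cam",k["position"],k["orientation"])
P=lambda uv,z: px2w([uv],z,k)[0].round(4)
print("pan: left,right,front,centre",P((271,222),.09),P((381,222),.09),P((326,170),.09),P((326,224),.09))
print("foot front edge (axis-.019)",P((328,263),f)," cyl top: front/left/right",P((328,293),f+.048),P((283,335),f+.048),P((373,335),f+.048))
print("knob top front/centre",P((328,344),f+.068),P((328,366),f+.068))
# enlarged weight
im=cv2.imread("pics/wrist3.png")[250:400,240:420]; cv2.imwrite("pics/wt.png",cv2.resize(im,None,fx=4,fy=4,interpolation=cv2.INTER_CUBIC)[:600])
```

```text
cam [ 0.44957104 -0.18287135  0.41907476] [0.0983405  0.72070288 0.67986296 0.09328913]
pan: left,right,front,centre [ 0.5227 -0.234   0.09  ] [ 0.528  -0.1423  0.09  ] [ 0.4824 -0.1856  0.09  ] [ 0.5271 -0.1882  0.09  ]
foot front edge (axis-.019) [ 0.5142 -0.1861  0.229 ]  cyl top: front/left/right [ 0.5099 -0.186   0.277 ] [ 0.5267 -0.2047  0.277 ] [ 0.5287 -0.1694  0.277 ]
knob top front/centre [ 0.5201 -0.1867  0.297 ] [ 0.5287 -0.1871  0.297 ]
```

View pics/wt.png

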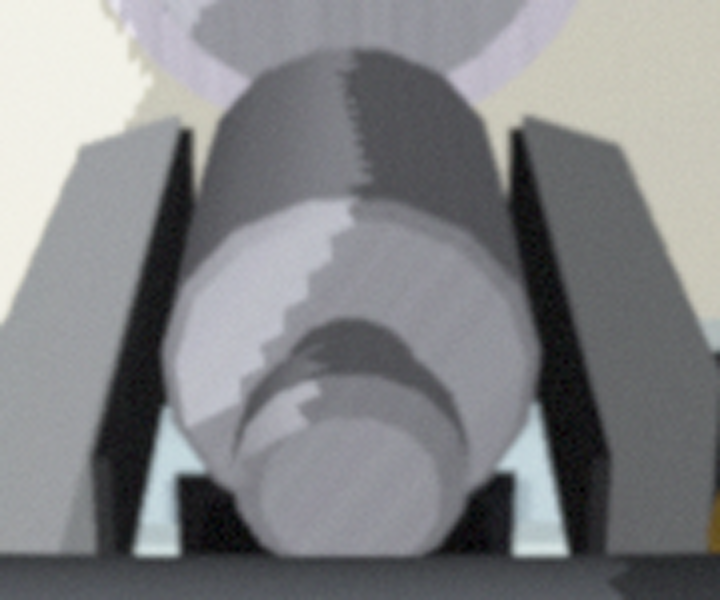

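The weight is upright to within about 1–2° and its axis sits about 4 mm ahead of the TCP in x. I shift the TCP to centre it and lower.

Run:
```python
from h import *
p=np.array([.5245,-.187,.265]); r.move_l(p,vel=.05)
p[2]=.136; print("touch",r.move_l(p,vel=.06,guard=6)); r.hold(.5)
for c in ("wrist","side"):
    im=vision.snapshot(c); cv2.imwrite(f"pics/{c}4.png",im[:,:,::-1])
    print(c,[(t,round(d["score"],2),np.round(d["at"],4).tolist()) for t in ("w500_mid","w500","pan") for d in models.mark_of(t,c) if d["at"][1]<0])
np.save("cal.npy",vision.get_calibration("wrist"),allow_pickle=True)
print(telemetry.current_ee_pos(),telemetry.current_opening(),telemetry.current_finger_force(),telemetry.current_wrist_force(),telemetry.current_t())
a=cv2.imread("pics/wrist4.png")[100:420,130:530]; s=cv2.imread("pics/side4.png")[80:240,200:400]
cv2.imwrite("pics/both4.png",np.hstack([a,cv2.resize(s,(400,320),interpolation=cv2.INTER_CUBIC)]))
```

```text
touch False
wrist [('w500_mid', 0.85, [0.5289, -0.1862, 0.1339]), ('w500', 0.83, [0.526, -0.1884, 0.101])]
side [('w500_mid', 0.74, [0.5316, -0.1837, 0.1352])]
[ 0.52451152 -0.18699235  0.1360114 ] 0.037365326739354075 34.99875284236623 [-0.7033759   0.89605225 -5.31454067] 22.9333
```

View pics/both4.png

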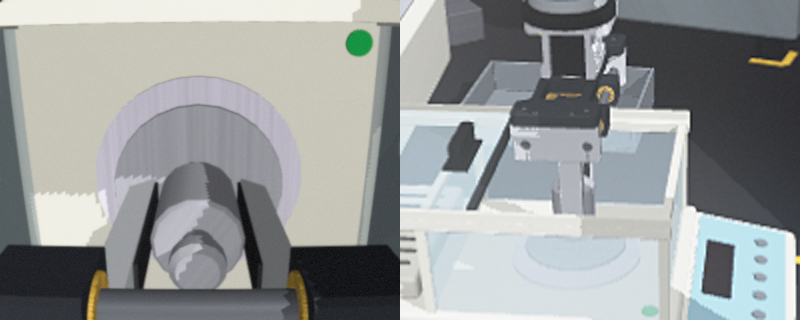

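The left crop shows the weight over the pan, laterally centred: pan edges at u 114 and 283, weight at 198. The right crop shows it hanging in the open shield with the door back. One quick check fore-aft.

Run:
```python
from h import *
k=np.load("cal.npy",allow_pickle=True).item()
pf=px2w([(329,204)],.09,k)[0]; ff=px2w([(328,262)],.10,k)[0]
print("pan c x",pf[0]+.045,"weight axis x",ff[0]+.019, pf[1],ff[1])
```

```text
pan c x 0.5280142234092692 weight axis x 0.529191901180637 -0.18500708729608895 -0.18710335395008862
```

Run:
```python
from h import *
r.hold(.3); print(np.abs(telemetry.current_dq()).max()); print(r.sign_off())
```

```text
0.0008701033102116079
the job is handed in; nothing more can be done
None
```

I handed the job in with the top door back at its stop and the 500 g weight held still and upright (within about 1–2° when last checked, before lowering), its foot about 1 cm above the pan and within about 1–2 mm of centre; robot time was about 23 s.

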